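# Clear the bench block and press the touch-latch cupboard open

### The job

The steel bench block stands in the way of the low cupboard's door. With the fingertips push the block along the surface out of the door's path, then press that door by its free right-hand edge so that its push-to-open catch lets go and the door springs ajar. Do not grasp or lift anything, keep the block on the cabinet top, and leave the tall cupboard's door shut and the other things where they are.

Things in the scene. Friction and masses are not known exactly. Their poses are not given: they have to be found in the camera images.
- low_cupboard: low cupboard, fixed: grey box 130 mm high, 160 mm wide; its whole front is a plain plywood door, 12 mm thick, without handle. Origin on the surface; +x to its back (35 mm behind the origin), -x to its front (closed door's outer face 70 mm before the origin, hinge axis at x -58, y +80), z up. The cupboards can change places.
- tall_cupboard: tall cupboard, fixed: grey box 180 mm high, 160 mm wide; its whole front is a plain plywood door, 12 mm thick, without handle. Origin on the surface; +x to its back (35 mm behind the origin), -x to its front (closed door's outer face 70 mm before the origin, hinge axis at x -58, y +80), z up. The cupboards can change places.
- low_door (a joint): hinge of the low cupboard's door, rad: 0 closed and caught, negative pressed in (stop at -0.045), positive open. Upright hinge at the door's +y edge, free edge at -y. Pressing the free edge in 6 mm, nearly to the stop at 7 mm (about 5 N), frees the catch; let go, a soft spring (1.5 N) swings the door ajar to about 0.7 rad, its free edge 100 mm out; the catch does not take hold again.
- tall_door (a joint): hinge of the tall cupboard's door, rad: 0 closed and caught, negative pressed in (stop at -0.045), positive open. Upright hinge at the door's +y edge, free edge at -y. Pressing the free edge in 6 mm, nearly to the stop at 7 mm (about 5 N), frees the catch; let go, a soft spring (1.5 N) swings the door ajar to about 0.7 rad, its free edge 100 mm out; the catch does not take hold again. To be left shut.
- low_door_press (a point): point on the outer face of the low cupboard's door where it is best pressed: 30 mm from the free edge, 30 mm below the door's top edge (100 mm above the surface). It moves with the door; when the door is closed its axes are those of the cupboard, +x into the door.
- bench_block: polished steel block 64x64x24 mm, about 0.8 kg, loose, lying flat in front of the low cupboard's door, its centre about 85 mm from the door. Origin at the centre of its underside, z up, sides along x and y. The cabinet top reaches from y -0.21 to 0.31 m in the world.
- tin: food tin standing on the surface, 58 mm diameter, 72 mm high; origin under its centre. Leave alone.
- spice_jar: spice jar with a green cap, 44 mm diameter, 99 mm high, standing; origin under its centre. Leave alone.
- pliers: small pliers with black grips, lying flat, 137 mm long (along its y), 45 mm wide, 10 mm high; origin under its middle. Leave alone.
- spool: spool of solder wire, 48 mm diameter, 22 mm high, on top of the tall cupboard; origin under its centre. Leave alone.
- ring_box: dark blue ring box 45x50x34 mm, on top of the tall cupboard; origin under its centre. Leave alone.

How it is judged:
By the outcome, as a careful person would: the job done as asked, in the order asked, and still so for the second after the job is handed in, with the robot touching nothing.
It also fails if it takes over 48 s, if anything falls off the work surface, if the arm or the gripper's body presses on something with over 40 N, if the wrist force passes 120 N, or if a joint passes its speed limit or range.

### The arm

A 6-joint arm with a two-finger parallel gripper is mounted at the origin on a cart in front of the work surface, level with it; the furniture and walls round the work are solid. World frame = base frame: x ahead of the robot, y to its left, z up, the work surface at z = 0. Lengths are in m, angles in rad, forces in N, time in s.
With the tool pointing down it reaches from about 0.375 to 0.9 m from the base axis. Payload 3.1 kg.
Tool frame: the origin (TCP) lies at the very end of the fingers, on their centre line; the grasp point (between the pads) lies 19 mm behind it; z points along the fingers, y is the direction in which the jaws open and shut (so a half turn about z gives the same grasp; the last joint's range is limited). The gripper opens to 87 mm and grips with 3 to 60 N. Pads are 19 mm wide; open, the fingers measure 117 mm over their backs; the gripper's body (75 mm by 190 mm) begins 51 mm behind the grasp point.
Start: joints at [-1.292, 0.527, 1.433, -0, 1.181, -0.178], TCP at [0.276, -0.561, 0.223] pointing down, gripper open.
Joint ranges: [-3.08, 3.08], [-0.75, 2.2], [0.22, 2.44], [-1.43, 4.57], [0, 2.65], [-2.85, 2.85]. Speed limits (rad/s): [2.79, 2.79, 3.14, 3.14, 3.14, 3.14].

### API

Orientations are given as a unit quaternion [x, y, z, w].
In Python, from rig import robot gives the robot as it stands. The module is installed in compiled form; this text tells all that it offers.
- The arm moves only by the tool send_rows, never from a script. Its argument "deltas" is a list of rows, each an object of numbers: "tx", "ty", "tz": the shift along the tool's x, y, z in cm; "rx", "ry", "rz": the turn, a rotation vector about the tool's x, y, z in rad. A call has 1 to 5 rows; each row is the pose to reach, as a shift and turn from the pose commanded when the call began, along the tool's axes at that moment; what a row does not reach only later rows make up. A row lasts 1/12 s, in which the tool goes at most 41.7 mm and 7.16 degrees, less where a joint would pass 70% of its speed; a pose out of reach is approached as far as the arm can. A call with a gripper value outside its range is refused whole. "claw" is the finger opening in cm, from 0 to 8.7, set as the call begins (left out, the last holds). The fingers move at their own pace and stop on an object; "squeeze" is the grip in N (left out, the last holds). Time passes only in rows, so rows that repeat a pose let the fingers close. It gives the time, the measured TCP pose, the force and the opening at its end, in the units of the state.
- robot.get_obs(): the state, without advancing time (a new reading comes with each control period).
- robot.camera(name): name is "scene" or "top" or "wrist"; returns a dict with "color" (480x640x3 uint8, red, green, blue), "z_map" (480x640 float32, m along the optical axis (not along the pixel's ray), 0 where there is no reading), "intrinsics" (3x3 intrinsics, pixels), "distortion" ([k1, k2, p1, p2, k3] as OpenCV has them; the pictures are not rectified), "R" (3x3) and "t" (3): a world point X has camera coordinates R X + t; the wrist camera has in their place "tool_from_camera" (4x4, takes a point from camera to tool coordinates, whose origin is the TCP and whose axes are the flange's). Camera axes: x right, y down, z forward; pixel columns grow to the right and rows downward; lengths in m; the calibration is good to about 2 mm. A picture is of the moment at which its call begins: read the wrist's pose just before it.
- robot.hand_in(): hands the job in, once; it reports no verdict.
Trained networks look in the newest picture that a camera, given by its name, has taken for a name from the list of things; names that differ only in an ending like _2 or _b are one class to them, and where a whole thing is asked for, a point or a joint stands for the part that bears it (a point fixed in the world has none). Each returns a list of dicts, best first, with "p" (0 to 1); they miss things now and then, are a little off and sometimes report something else, mostly with a low value. They report only what shows in the picture. A call takes as long as a camera call.
- robot.outline_of(label, camera): "pixels" (480x640 bool, what is visible of it) and "xy" ([column, row] in pixels, amid what is visible of it).
- robot.tip_of(label, camera): "xy" ([column, row] in pixels: a listed point, or the origin of a listed thing).
The state is a dict: "time": time; "q": joint angles; "joint_velocities": joint speeds; "joint_torque": joint torques, N m; "position": TCP position; "tool_rot": TCP orientation; "ft_force": force on the tool from outside, world axes, zero at the start; "moment": the same for the moment, N m; "grip_width": finger opening in m.
Only numpy, scipy, OpenCV 4.12 (cv2) and the standard library are available. Lean on these libraries where they do the work, as an engineer would, in place of code of your own. Each camera call takes 0.05 s, during which the arm holds its last target.

## Working session

There is one attempt and no reset: what is moved stays moved. The work goes in short steps, Python scripts to look and compute and a tool call to move; the robot and the scene stay as the last step left them, time stands still between calls to the robot, and variables do not carry over. Pictures are saved under pics/ and viewed, and the job is handed in when it is done.

Besides the shell and the picture viewer there is one more tool, called after ">>>" in YAML: its name, and indented under it one key for each argument. send_rows: Moves the arm, as the interface text tells. Its arguments: {"type":"object","properties":{"deltas":{"type":"array","items":{"type":"object","properties":{"tx":{"type":"number"},"ty":{"type":"number"},"tz":{"type":"number"},"rx":{"type":"number"},"ry":{"type":"number"},"rz":{"type":"number"}}}},"claw":{"type":"number"},"squeeze":{"type":"number"}},"required":["deltas"]}

```bash
mkdir -p pics; ls; cat > h.py <<'E'
import numpy as np, cv2, json
from rig import robot
from scipy.spatial.transform import Rotation as Ro
def pts(c):
    """world points per pixel for fixed camera"""
    K=c["intrinsics"];d=np.array(c["distortion"],float)
    u,v=np.meshgrid(np.arange(640),np.arange(480))
    p=cv2.undistortPoints(np.stack([u,v],-1).reshape(-1,1,2).astype(np.float64),K,d).reshape(480,640,2)
    z=c["z_map"][...,None]
    P=np.concatenate([p*z,z],-1)
    return P
def world(c):
    return (pts(c)-c["t"])@np.array(c["R"])
def save(c,n):
    cv2.imwrite("pics/"+n,cv2.cvtColor(c["color"],cv2.COLOR_RGB2BGR))
E
python3 - <<'E'
from h import *
for n in ["scene","top"]:
    c=robot.camera(n); save(c,n+"0.png"); W=world(c)
    print(n,c["t"]@-np.array(c["R"]))
    for l in ["low_cupboard","tall_cupboard","low_door","low_door_press","bench_block","tin","spice_jar","pliers","spool","ring_box"]:
        for o in robot.outline_of(l,n)[:2]:
            m=o["pixels"]&(c["z_map"]>0)
            q=W[m]
            if len(q)>5: print(l,round(o["p"],2),np.round(o["xy"]),len(q),np.round(np.percentile(q,[2,50,98],axis=0),3).tolist())
        t=robot.tip_of(l,n)[:1]
        print("  tip",[(round(a["p"],2),np.round(a["xy"],1).tolist()) for a in t])
o=robot.get_obs();print(o)
E
```

```text
pics
scene [-0.31815636  0.28246424  0.64578295]
low_cupboard 0.45 [330. 207.] 188 [[0.608, -0.032, 0.078], [0.637, -0.007, 0.126], [0.655, -0.003, 0.131]]
low_cupboard 0.16 [253. 335.] 1336 [[0.334, 0.189, 0.005], [0.344, 0.215, 0.058], [0.388, 0.24, 0.071]]
  tip []
tall_cupboard 0.55 [258. 240.] 6520 [[0.547, 0.092, 0.008], [0.561, 0.168, 0.115], [0.641, 0.243, 0.181]]
  tip [(0.92, [261.8, 268.7])]Traceback (most recent call last):
  File "<stdin>", line 10, in <module>
ValueError: it knows: bench_block, low_cupboard, low_door_press, pliers, ring_box, spice_jar, spool, tall_cupboard, tin
```

```bash
python3 - <<'E'
from h import *
for n in ["scene","top"]:
    c=robot.camera(n); save(c,n+"0.png"); W=world(c); np.save(n+"W.npy",W)
    print(n,c["t"]@-np.array(c["R"]))
    for l in ["low_cupboard","tall_cupboard","low_door_press","bench_block","tin","spice_jar","pliers","spool","ring_box"]:
        for o in robot.outline_of(l,n)[:2]:
            m=o["pixels"]&(c["z_map"]>0)
            q=W[m]
            if len(q)>5: print(l,round(o["p"],2),np.round(o["xy"]),len(q),np.round(np.percentile(q,[2,50,98],axis=0),3).tolist())
        t=robot.tip_of(l,n)[:1]
        print("  tip",[(round(a["p"],2),np.round(a["xy"],1).tolist()) for a in t])
o=robot.get_obs();print(o)
E
```

```text
scene [-0.31815636  0.28246424  0.64578295]
low_cupboard 0.66 [330. 209.] 224 [[0.239, -0.03, 0.064], [0.637, -0.007, 0.123], [0.72, 0.108, 0.321]]
  tip []
tall_cupboard 0.57 [258. 241.] 6615 [[0.547, 0.091, 0.006], [0.562, 0.168, 0.115], [0.644, 0.244, 0.181]]
  tip [(0.89, [264.7, 266.6])]
  tip []
  tip []
tin 0.79 [256. 332.] 1407 [[0.334, 0.189, 0.001], [0.345, 0.215, 0.056], [0.389, 0.24, 0.071]]
  tip [(0.79, [257.2, 346.8])]
  tip []
pliers 0.8 [332. 327.] 575 [[0.355, 0.002, -0.001], [0.38, 0.059, 0.007], [0.398, 0.127, 0.01]]
  tip [(0.7, [329.1, 324.9])]
spool 0.96 [235. 193.] 376 [[0.603, 0.186, 0.181], [0.615, 0.208, 0.2], [0.647, 0.228, 0.203]]
spool 0.65 [272. 186.] 557 [[0.589, 0.1, 0.181], [0.6, 0.126, 0.206], [0.635, 0.151, 0.214]]
  tip [(0.67, [233.0, 197.5])]
ring_box 0.59 [272. 191.] 583 [[0.589, 0.096, 0.181], [0.601, 0.126, 0.206], [0.638, 0.151, 0.214]]
  tip [(0.8, [272.7, 196.6])]
top [0.44020031 0.0519964  0.98145167]
low_cupboard 0.87 [396. 192.] 5309 [[0.553, -0.168, 0.007], [0.604, -0.087, 0.13], [0.662, -0.009, 0.133]]
  tip [(0.87, [388.2, 190.7])]
t
[... 1343 characters left out ...]
2.7, 178.3])]
{'time': 2.2, 'q': array([-1.29250125e+00,  5.27489090e-01,  1.43271047e+00, -1.86267938e-05,
        1.18144282e+00, -1.78479746e-01]), 'joint_velocities': array([-0.00139797, -0.00129046, -0.00131814, -0.00149768, -0.00063133,
        0.00058517]), 'joint_torque': array([-1.66443683e-04, -4.40004265e+01, -1.76980090e+01,  6.33825827e-02,
        5.04551211e-02, -1.98762939e-05]), 'position': array([ 0.27568128, -0.5608678 ,  0.22255177]), 'tool_rot': array([ 9.74031962e-01,  2.26410550e-01, -9.84586997e-06, -2.44024927e-05]), 'ft_force': array([-0.32886019,  0.55021052, -0.63718555]), 'moment': array([-0.03318355,  0.02901567,  0.01250545]), 'grip_width': 0.08685560862539396}
```

View pics/scene0.png

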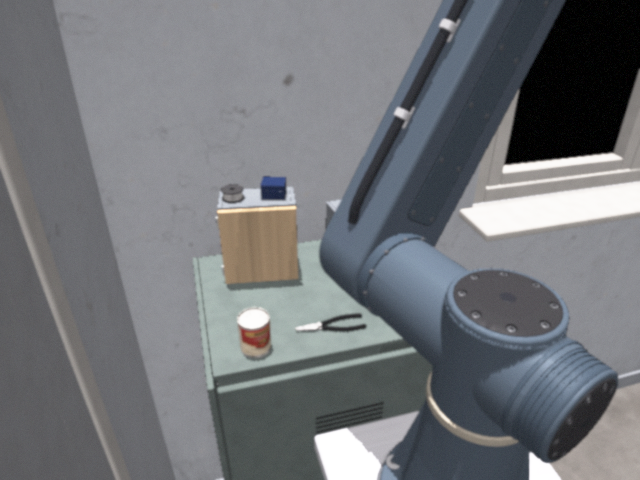

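View pics/top0.png

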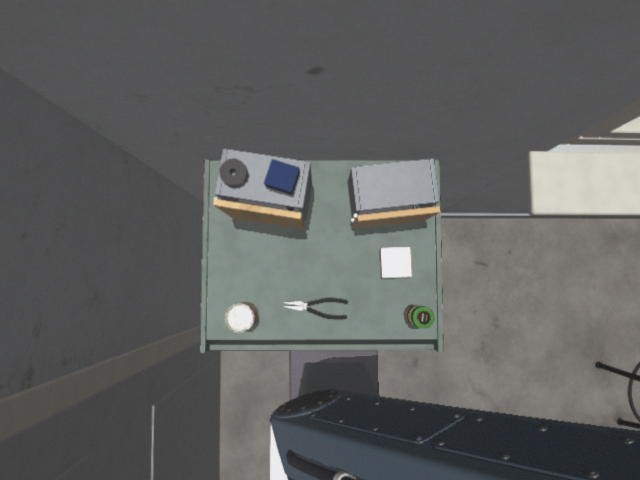

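The scene view shows the tall cupboard at (258,240), the tin, and the pliers; the arm hides the low cupboard. The top view shows everything: the low cupboard at (396,192) with its door along rows 208–222, the block at (397,262), the jar at (421,317), and the pliers at (316,308). I'll fit the cupboard and block poses next.

```bash
python3 - <<'E'
from h import *
c=robot.camera("top"); W=world(c)
def rect(l,zlo,zhi):
    m=robot.outline_of(l,"top")[0]["pixels"]; m=cv2.dilate(m.astype(np.uint8),np.ones((7,7)))>0
    q=W[m&(c["z_map"]>0)]; q=q[(q[:,2]>zlo)&(q[:,2]<zhi)]
    r=cv2.minAreaRect((q[:,:2]*1000).astype(np.float32)); print(l,len(q),r,np.round(cv2.boxPoints(r)).tolist(),q[:,2].mean())
rect("low_cupboard",.12,.145); rect("tall_cupboard",.17,.192); rect("bench_block",.018,.035)
rect("spice_jar",.085,.12); rect("pliers",.005,.03); rect("tin",.06,.09)
o=robot.get_obs(); print(o["time"])
# tool moves
R=Ro.from_quat(o["tool_rot"]).as_matrix(); print(R)
E
```

```text
low_cupboard 4227 ((610.9453735351562, -91.18785095214844), (105.4578857421875, 161.23887634277344), 6.247405052185059) [[550.0, -17.0], [567.0, -177.0], [672.0, -166.0], [655.0, -5.0]] 0.13045215452927902
tall_cupboard 3371 ((611.041015625, 157.51864624023438), (158.57894897460938, 104.48960876464844), 80.71739959716797) [[547.0, 88.0], [650.0, 71.0], [675.0, 227.0], [572.0, 244.0]] 0.1803268822506781
bench_block 928 ((476.664306640625, -107.10173034667969), (63.69292068481445, 65.12477111816406), 2.2869622707366943) [[444.0, -76.0], [446.0, -141.0], [510.0, -138.0], [507.0, -73.0]] 0.024686210058907924
spice_jar 0 ((0.0, 0.0), (0.0, 0.0), 0.0) [[0.0, 0.0], [0.0, 0.0], [0.0, 0.0], [0.0, 0.0]] nan
pliers 290 ((575.01611328125, -90.77120971679688), (41.31360626220703, 161.887451171875), 9.21457576751709) [[542.0, -14.0], [568.0, -174.0], [608.0, -167.0], [582.0, -8.0]] 0.012902346640062637
tin 645 ((365.11871337890625, 211.87213134765625), (55.368438720703125, 54.45505905151367), 0.3252450227737427) [[337.0, 239.0], [338.0, 184.0], [393.0, 185.0], [393.0, 239.0]] 0.0698213349480464
2.55
[[ 8.97469953e-01  4.41075599e-01 -7.00285466e-08]
 [ 4.41075598e-01 -8.97469951e-01  5.92851205e-05]
 [ 2.60863715e-05 -5.32375022e-05 -9.99999998e-01]]<stdin>:6: RuntimeWarning: Mean of empty slice.
  ret = ret.dtype.type(ret / rcount)
```

>>> send_rows:
  deltas:
    - {"tx":3.2,"ty":-2.36,"rz":0.086}
    - {"tx":6.4,"ty":-4.72,"rz":0.172}
    - {"tx":9.6,"ty":-7.08,"rz":0.258}
    - {"tx":12.8,"ty":-9.44,"rz":0.344}
    - {"tx":16,"ty":-11.8,"rz":0.43}
  claw: 0
  squeeze: 20

```text
schema error: expected keys tx, ty, tz, rx, ry, rz
```

```bash
cat >> h.py <<'E'
def rel(target):
    o=robot.get_obs();R=Ro.from_quat(o["tool_rot"]).as_matrix()
    d=R.T@(np.array(target)-o["position"])*100
    print("t",round(o["time"],2),"pos",np.round(o["position"],4),"xaxis",np.round(R[:,0],3),"F",np.round(o["ft_force"],1),"grip",round(o["grip_width"],4),"delta cm",np.round(d,2))
E
python3 -c "
from h import *
rel([.476,-.178,.2])"
```

```text
t 2.55 pos [ 0.2757 -0.5609  0.2225] xaxis [0.897 0.441 0.   ] F [-0.6  0.2  0.8] grip 0.0872 delta cm [ 34.86 -25.53   2.26]
```

>>> send_rows:
  deltas:
    - {"tx":3.2,"ty":-2.36,"tz":0,"rx":0,"ry":0,"rz":0.086}
    - {"tx":6.4,"ty":-4.72,"tz":0,"rx":0,"ry":0,"rz":0.172}
    - {"tx":9.6,"ty":-7.08,"tz":0,"rx":0,"ry":0,"rz":0.258}
    - {"tx":12.8,"ty":-9.44,"tz":0,"rx":0,"ry":0,"rz":0.344}
    - {"tx":16,"ty":-11.8,"tz":0,"rx":0,"ry":0,"rz":0.43}
  claw: 0
  squeeze: 20

```text
time: 2.97
position: [0.3677, -0.3829, 0.2226]
tool_rot: [1.0, 0.011, 0.0, 0.0]
ft_force: [0.9, -0.5, 0.2]
grip_width: 0.0614
```

```bash
python3 -c "
from h import *
rel([.476,-.178,.2])"
```

```text
t 2.97 pos [ 0.3677 -0.3829  0.2226] xaxis [1.    0.022 0.   ] F [ 0.9 -0.5  0.2] grip 0.0614 delta cm [ 11.27 -20.25   2.26]
```

>>> send_rows:
  deltas:
    - {"tx":2.25,"ty":-3.4,"tz":0,"rx":0,"ry":0,"rz":0}
    - {"tx":4.5,"ty":-6.8,"tz":0,"rx":0,"ry":0,"rz":0}
    - {"tx":6.75,"ty":-10.2,"tz":0,"rx":0,"ry":0,"rz":0}
    - {"tx":9,"ty":-13.6,"tz":0,"rx":0,"ry":0,"rz":0}
    - {"tx":11.2,"ty":-17,"tz":0,"rx":0,"ry":0,"rz":0}

```text
time: 3.38
position: [0.4755, -0.2098, 0.2229]
tool_rot: [1.0, 0.013, 0.0, 0.0]
ft_force: [0.8, -0.8, 0.7]
grip_width: 0.0283
```

>>> send_rows:
  deltas:
    - {"tx":0,"ty":-2.0,"tz":2,"rx":0,"ry":0,"rz":0}
    - {"tx":0,"ty":-3.2,"tz":5,"rx":0,"ry":0,"rz":0}
    - {"tx":0,"ty":-3.2,"tz":8,"rx":0,"ry":0,"rz":0}
    - {"tx":0,"ty":-3.2,"tz":11,"rx":0,"ry":0,"rz":0}
    - {"tx":0,"ty":-3.2,"tz":11,"rx":0,"ry":0,"rz":0}

```text
time: 3.8
position: [0.4707, -0.177, 0.1082]
tool_rot: [1.0, 0.014, -0.004, -0.003]
ft_force: [0.3, 1.2, -0.6]
grip_width: 0.0015
```

```bash
python3 -c "
from h import *
rel([.476,-.178,.012])
c=robot.camera('top');save(c,'top1.png')
c=robot.camera('scene');save(c,'scene1.png')"
```

```text
t 3.8 pos [ 0.4707 -0.177   0.1082] xaxis [ 1.     0.028 -0.009] F [ 0.3  1.2 -0.6] grip 0.0015 delta cm [0.61 0.17 9.62]
```

View pics/top1.png

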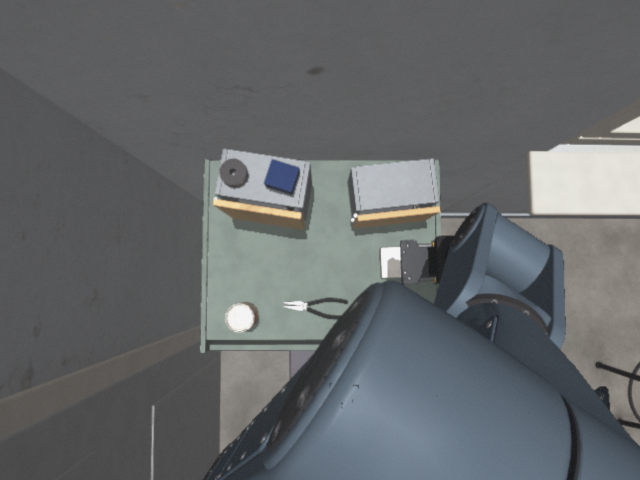

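View pics/scene1.png

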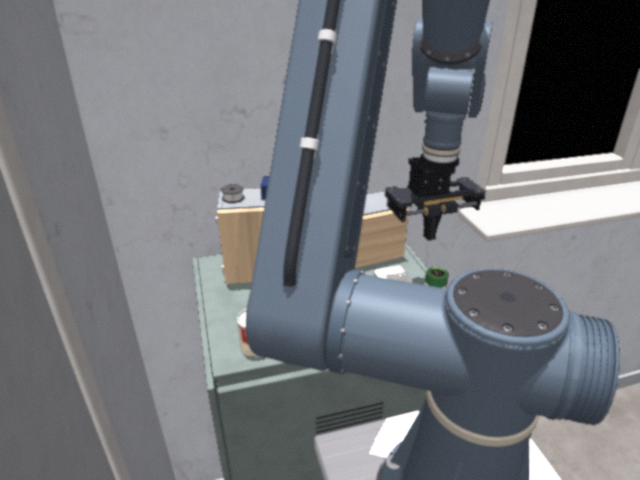

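Top view: the fingers and body are to the right of the block (body at 400–450, row 262), clear of the jar (hidden under the arm, but visible in the scene view at (437,276)). I'll descend.

>>> send_rows:
  deltas:
    - {"tx":0,"ty":0,"tz":3,"rx":0,"ry":0,"rz":0}
    - {"tx":0,"ty":0,"tz":6,"rx":0,"ry":0,"rz":0}
    - {"tx":0,"ty":0,"tz":8.5,"rx":0,"ry":0,"rz":0}
    - {"tx":0,"ty":0,"tz":10,"rx":0,"ry":0,"rz":0}
    - {"tx":0,"ty":0,"tz":10,"rx":0,"ry":0,"rz":0}

```text
time: 4.32
position: [0.4739, -0.18, 0.0119]
tool_rot: [1.0, 0.013, -0.0, -0.0]
ft_force: [-0.1, -0.1, 0.2]
grip_width: 0.0004
```

```bash
python3 -c "
from h import *
robot.camera('top')
rel([.476,-.178,.012])"
```

```text
t 4.37 pos [ 0.4745 -0.1803  0.0132] xaxis [1.    0.026 0.001] F [-0.2  0.5  0.3] grip 0.0001 delta cm [ 0.15 -0.23  0.12]
```

>>> send_rows:
  deltas:
    - {"tx":0.2,"ty":-1.2,"tz":0,"rx":0,"ry":0,"rz":0}
    - {"tx":0.2,"ty":-2.4,"tz":0,"rx":0,"ry":0,"rz":0}
    - {"tx":0.2,"ty":-3.6,"tz":0,"rx":0,"ry":0,"rz":0}
    - {"tx":0.2,"ty":-4.8,"tz":0,"rx":0,"ry":0,"rz":0}
    - {"tx":0.2,"ty":-6,"tz":0,"rx":0,"ry":0,"rz":0}

```text
time: 4.78
position: [0.4765, -0.1198, 0.0143]
tool_rot: [1.0, 0.014, 0.003, 0.002]
ft_force: [1.1, -6.5, 3.8]
grip_width: 0.0005
```

```bash
python3 -c "
from h import *
c=robot.camera('top');save(c,'top2.png')
rel([.476,-.013,.012])"
```

```text
t 4.83 pos [ 0.4748 -0.1169  0.014 ] xaxis [1.    0.029 0.002] F [-0.7  1.2  0.1] grip 0.0003 delta cm [  0.43 -10.38   0.19]
```

View pics/top2.png

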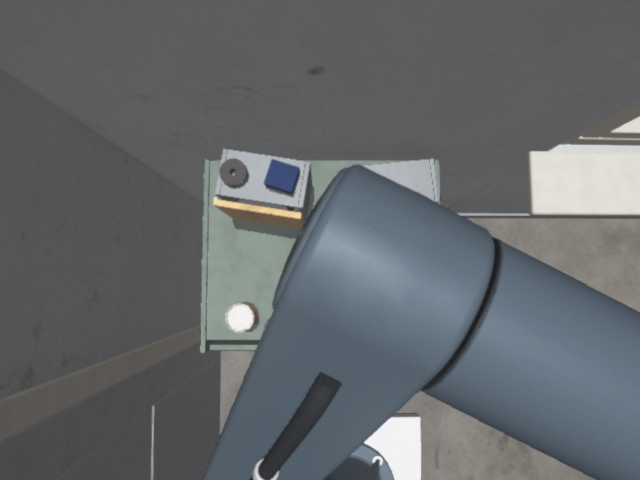

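The arm hides the block in the top view, so I'll try the wrist and scene cameras.

```bash
cat >> h.py <<'E'
def wworld():
    o=robot.get_obs(); c=robot.camera("wrist"); T=np.array(c["tool_from_camera"])
    P=pts(c)@T[:3,:3].T+T[:3,3]
    return c,P@Ro.from_quat(o["tool_rot"]).as_matrix().T+o["position"]
E
python3 -c "
from h import *
c,W=wworld();a=c['color']
b=robot.camera('scene')['color']
cv2.imwrite('pics/ws2.png',cv2.resize(np.hstack([a,b])[...,::-1],(800,300)))
for o in robot.outline_of('bench_block','wrist')[:2]:
    q=W[o['pixels']&(c['z_map']>0)]; print(o['p'],o['xy'],np.percentile(q,[2,50,98],axis=0).round(3).tolist())
"
```

```text
0.72 [198.4, 248.5] [[0.483, -0.106, 0.005], [0.501, -0.073, 0.023], [0.51, -0.044, 0.025]]
```

View pics/ws2.png

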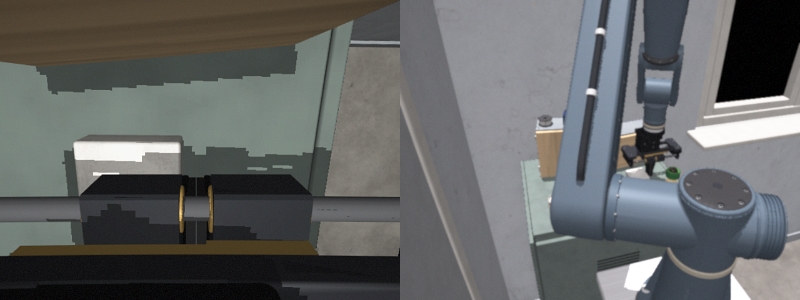

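The wrist view shows the block's far edge straight and parallel at (125,140), centred on y ≈ -0.073, so the push is stable. I'll continue.

>>> send_rows:
  deltas:
    - {"tx":0,"ty":-1.1,"tz":0,"rx":0,"ry":0,"rz":0}
    - {"tx":0,"ty":-2.2,"tz":0,"rx":0,"ry":0,"rz":0}
    - {"tx":0,"ty":-3.3,"tz":0,"rx":0,"ry":0,"rz":0}
    - {"tx":0,"ty":-4.4,"tz":0,"rx":0,"ry":0,"rz":0}
    - {"tx":0,"ty":-5.5,"tz":0,"rx":0,"ry":0,"rz":0}

```text
time: 5.4
position: [0.4741, -0.065, 0.013]
tool_rot: [1.0, 0.013, 0.002, 0.001]
ft_force: [0.2, -4.0, 3.1]
grip_width: 0.0003
```

```bash
cat >> h.py <<'E'
def wl(n):
    c,W=wworld();save(c,n)
    for o in robot.outline_of('bench_block','wrist')[:2]:
        q=W[o['pixels']&(c['z_map']>0)]; print(o['p'],o['xy'],np.percentile(q,[2,50,98],axis=0).round(3).tolist())
    rel([.476,-.009,.012])
E
python3 -c "
from h import *
wl('w3.png')"
```

```text
0.88 [200.6, 249.4] [[0.482, -0.055, 0.003], [0.501, -0.021, 0.023], [0.509, 0.007, 0.025]]
t 5.5 pos [ 0.4719 -0.0629  0.0126] xaxis [ 1.     0.028 -0.001] F [-0.6  0.5  0.5] grip 0.0004 delta cm [ 0.56 -5.38  0.07]
```

View pics/w3.png

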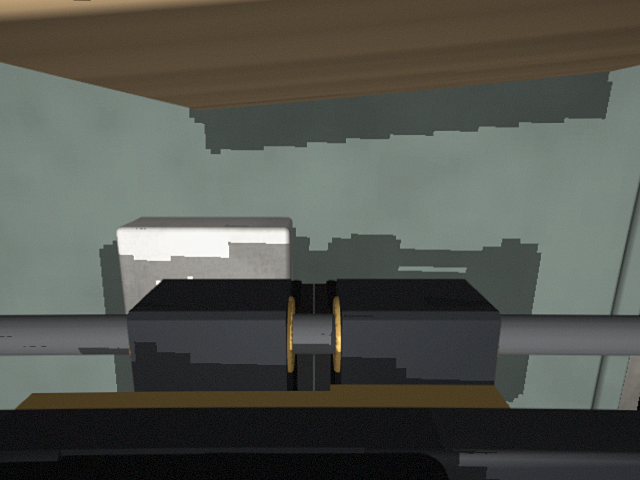

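The block is still square to the finger, top edge at row 225. I'll finish the push.

>>> send_rows:
  deltas:
    - {"tx":0,"ty":-1.2,"tz":0,"rx":0,"ry":0,"rz":0}
    - {"tx":0,"ty":-2.4,"tz":0,"rx":0,"ry":0,"rz":0}
    - {"tx":0,"ty":-3.6,"tz":0,"rx":0,"ry":0,"rz":0}
    - {"tx":0,"ty":-4.8,"tz":0,"rx":0,"ry":0,"rz":0}
    - {"tx":0,"ty":-5.6,"tz":0,"rx":0,"ry":0,"rz":0}

```text
time: 5.92
position: [0.4708, -0.0071, 0.0125]
tool_rot: [1.0, 0.014, -0.0, -0.0]
ft_force: [0.2, -4.1, 1.5]
grip_width: 0.0003
```

>>> send_rows:
  deltas:
    - {"tx":0,"ty":1,"tz":0,"rx":0,"ry":0,"rz":0}
    - {"tx":0,"ty":3,"tz":-1,"rx":0,"ry":0,"rz":0}
    - {"tx":0,"ty":5,"tz":-4,"rx":0,"ry":0,"rz":0}
    - {"tx":0,"ty":7,"tz":-7.5,"rx":0,"ry":0,"rz":0}
    - {"tx":0,"ty":9,"tz":-10,"rx":0,"ry":0,"rz":0}

```text
time: 6.33
position: [0.473, -0.0991, 0.114]
tool_rot: [1.0, 0.013, -0.0, -0.001]
ft_force: [1.2, 0.4, -0.5]
grip_width: 0.0007
```

```bash
python3 -c "
from h import *
wl('w4.png')
c=robot.camera('top');save(c,'top4.png')"
```

```text
0.61 [100.1, 233.1] [[0.446, 0.003, 0.005], [0.478, 0.032, 0.023], [0.507, 0.065, 0.025]]
t 6.43 pos [ 0.4768 -0.1022  0.1161] xaxis [1.    0.024 0.009] F [-0.5  0.7 -0.9] grip 0.0006 delta cm [ 0.05 -9.37 10.37]
```

View pics/w4.png

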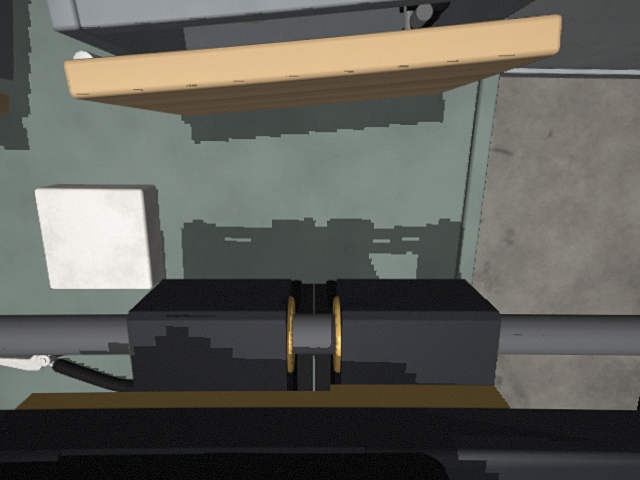

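View pics/top4.png

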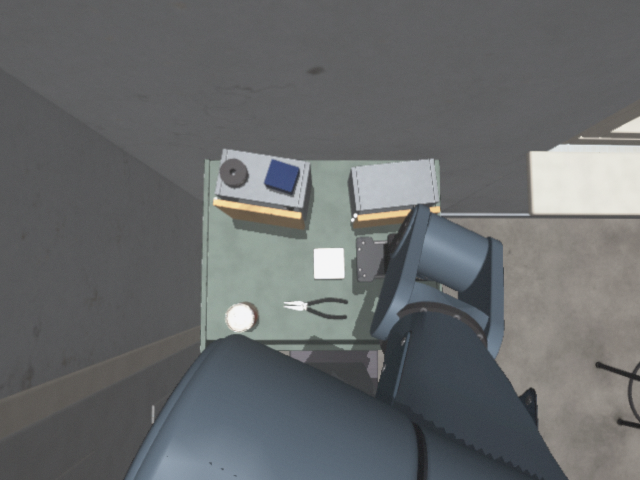

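The block is at about (0.477, 0.034) with its right edge near y = 0, left of the hinge and clear of the pliers. Everything else looks undisturbed. Next I'll measure the door from the wrist view.

```bash
python3 -c "
from h import *
c,W=wworld()
print(np.array(c['tool_from_camera']).round(3))
m=robot.outline_of('low_door_press','wrist'); print([(a['p'],a['xy']) for a in m[:2]])
q=W[(c['z_map']>0)&(W[...,2]>.122)&(W[...,2]<.14)&(W[...,0]<.6)&(W[...,0]>.53)&(W[...,1]<.02)&(W[...,1]>-.2)]
print(len(q),q[:,1].min(),q[:,1].max(),q[:,2].mean())
for y in np.arange(-.175,0,.02):
    s=q[abs(q[:,1]-y)<.004]; print(round(y,3),len(s),np.percentile(s[:,0],[1,99]).round(4) if len(s) else '')
rel([.529,-.151,.095])"
```

```text
[[-0.    -0.969 -0.249  0.069]
 [ 1.    -0.     0.001 -0.   ]
 [-0.001 -0.249  0.969 -0.162]
 [ 0.     0.     0.     1.   ]]
[(0.62, [5.1, 49.5])]
31475 -0.1743354631623883 -0.012841946282101141 0.12914385620827548
-0.175 313 [0.568  0.5795]
-0.155 1154 [0.5658 0.5866]
-0.135 1301 [0.5637 0.5847]
-0.115 1434 [0.5614 0.5841]
-0.095 1603 [0.5592 0.5837]
-0.075 1754 [0.5569 0.5831]
-0.055 1878 [0.5547 0.5825]
-0.035 2050 [0.5526 0.5817]
-0.015 890 [0.5516 0.5811]
t 6.58 pos [ 0.4722 -0.0978  0.1119] xaxis [ 1.     0.026 -0.002] F [-1.2 -0.1 -0.3] grip 0.0006 delta cm [5.54 5.47 1.67]
```

>>> send_rows:
  deltas:
    - {"tx":1.5,"ty":1.8,"tz":0.5,"rx":0,"ry":0,"rz":-0.04}
    - {"tx":3,"ty":3.5,"tz":1,"rx":0,"ry":0,"rz":-0.085}
    - {"tx":4.5,"ty":5.2,"tz":1.5,"rx":0,"ry":0,"rz":-0.085}
    - {"tx":5.5,"ty":5.2,"tz":1.8,"rx":0,"ry":0,"rz":-0.085}
    - {"tx":5.5,"ty":5.2,"tz":1.8,"rx":0,"ry":0,"rz":-0.085}

```text
time: 7.0
position: [0.5307, -0.1483, 0.0924]
tool_rot: [0.998, 0.056, -0.001, -0.001]
ft_force: [-0.5, 0.5, -0.5]
grip_width: 0.0001
```

```bash
python3 -c "
from h import *
wl('w5.png')
rel([.555,-.147,.095])"
```

```text
0.65 [32.1, 286.3] [[0.446, 0.003, 0.003], [0.494, 0.013, 0.023], [0.508, 0.032, 0.025]]
t 7.1 pos [ 0.5281 -0.1468  0.093 ] xaxis [ 0.994  0.113 -0.004] F [-0.2  0.4 -0.4] grip 0.0006 delta cm [ -3.59 -14.26   8.17]
t 7.1 pos [ 0.5281 -0.1468  0.093 ] xaxis [ 0.994  0.113 -0.004] F [-0.2  0.4 -0.4] grip 0.0006 delta cm [ 2.67  0.32 -0.21]
```

View pics/w5.png

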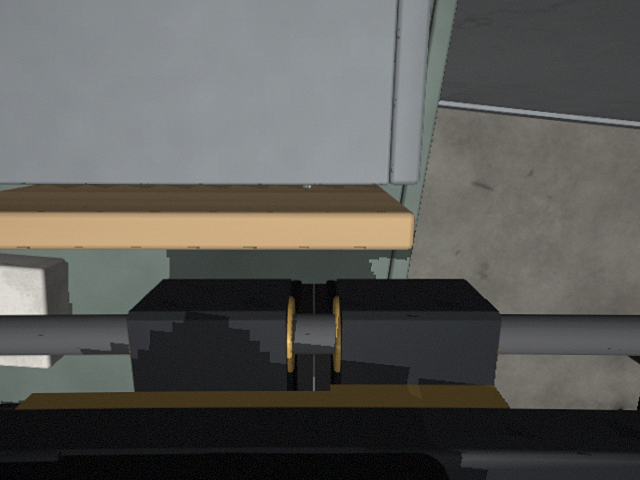

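The finger pair (column 314) sits about 28 mm left of the free edge (column 412) and parallel to the door. Now I'll approach it.

>>> send_rows:
  deltas:
    - {"tx":0.8,"ty":0,"tz":0,"rx":0,"ry":0,"rz":0}
    - {"tx":1.6,"ty":0,"tz":0,"rx":0,"ry":0,"rz":0}
    - {"tx":2.2,"ty":0,"tz":0,"rx":0,"ry":0,"rz":0}
    - {"tx":2.6,"ty":0,"tz":0,"rx":0,"ry":0,"rz":0}
    - {"tx":2.8,"ty":0,"tz":0,"rx":0,"ry":0,"rz":0}

```text
time: 7.52
position: [0.5562, -0.1455, 0.0947]
tool_rot: [0.998, 0.057, -0.002, -0.0]
ft_force: [-6.1, -2.7, 3.5]
grip_width: 0.0008
```

>>> send_rows:
  deltas:
    - {"tx":0.2,"ty":0,"tz":0,"rx":0,"ry":0,"rz":0}
    - {"tx":0.4,"ty":0,"tz":0,"rx":0,"ry":0,"rz":0}

```text
time: 7.68
position: [0.5589, -0.1454, 0.0947]
tool_rot: [0.998, 0.057, -0.003, -0.0]
ft_force: [-11.5, -5.1, 8.0]
grip_width: 0.0006
```

>>> send_rows:
  deltas:
    - {"tx":0.2,"ty":0,"tz":0,"rx":0,"ry":0,"rz":0}
    - {"tx":0.2,"ty":0,"tz":0,"rx":0,"ry":0,"rz":0}

```text
time: 7.85
position: [0.5588, -0.1453, 0.0947]
tool_rot: [0.998, 0.057, -0.006, -0.0]
ft_force: [-12.7, -5.6, 7.4]
grip_width: 0.0005
```

```bash
python3 -c "
from h import *
c,W=wworld();save(c,'w6.png')
q=W[(c['z_map']>0)&(W[...,2]>.122)&(W[...,2]<.14)&(W[...,0]<.6)&(W[...,0]>.53)&(W[...,1]<.02)&(W[...,1]>-.2)]
for y in np.arange(-.175,0,.02):
    s=q[abs(q[:,1]-y)<.004]; print(round(y,3),len(s),np.percentile(s[:,0],[1,99]).round(4) if len(s) else '')
rel([.529,-.151,.095])"
```

```text
-0.175 120 [0.5867 0.5997]
-0.155 1149 [0.5842 0.5998]
-0.135 1613 [0.5724 0.5998]
-0.115 1469 [0.5785 0.5998]
-0.095 1639 [0.5795 0.5998]
-0.075 2625 [0.5643 0.5997]
-0.055 2834 [0.5621 0.5997]
-0.035 0 
-0.015 0 
t 7.9 pos [ 0.5588 -0.1453  0.0947] xaxis [ 0.993  0.114 -0.011] F [-12.1  -4.8   7.2] grip 0.0004 delta cm [-3.02  0.22  0.01]
```

View pics/w6.png

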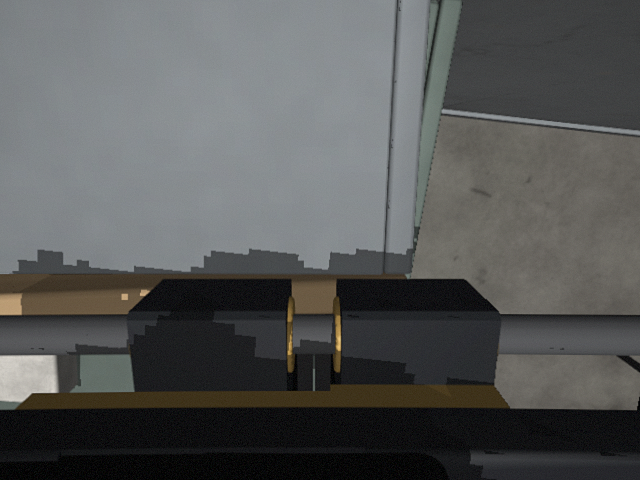

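The position is stuck at x = 0.5588 with 12 N of reaction, so the door is at its stop and the catch should be free. I'll retreat quickly and rise.

>>> send_rows:
  deltas:
    - {"tx":-2.5,"ty":0.5,"tz":-0.5,"rx":0,"ry":0,"rz":0}
    - {"tx":-6,"ty":1,"tz":-1.5,"rx":0,"ry":0,"rz":0}
    - {"tx":-9,"ty":1,"tz":-4,"rx":0,"ry":0,"rz":0}
    - {"tx":-10,"ty":1,"tz":-8,"rx":0,"ry":0,"rz":0}
    - {"tx":-10,"ty":1,"tz":-12,"rx":0,"ry":0,"rz":0}

```text
time: 8.32
position: [0.4614, -0.1649, 0.2145]
tool_rot: [0.998, 0.055, -0.003, -0.002]
ft_force: [1.3, -0.6, -0.8]
grip_width: 0.0006
```

>>> send_rows:
  deltas:
    - {"tx":-2,"ty":3,"tz":-1,"rx":0,"ry":0,"rz":0}
    - {"tx":-4,"ty":6,"tz":-2,"rx":0,"ry":0,"rz":0}
    - {"tx":-6,"ty":9,"tz":-3,"rx":0,"ry":0,"rz":0}
    - {"tx":-7,"ty":12,"tz":-3,"rx":0,"ry":0,"rz":0}
    - {"tx":-8,"ty":15,"tz":-3,"rx":0,"ry":0,"rz":0}

```text
time: 8.73
position: [0.4025, -0.3258, 0.2461]
tool_rot: [0.998, 0.056, 0.001, 0.001]
ft_force: [1.0, 0.4, 0.3]
grip_width: 0.0004
```

```bash
python3 -c "
from h import *
rel([.529,-.151,.095])
c=robot.camera('top');save(c,'top7.png')"
```

```text
t 8.73 pos [ 0.4025 -0.3258  0.2461] xaxis [0.994 0.111 0.002] F [1.  0.4 0.3] grip 0.0004 delta cm [ 14.49 -16.    15.1 ]
```

View pics/top7.png

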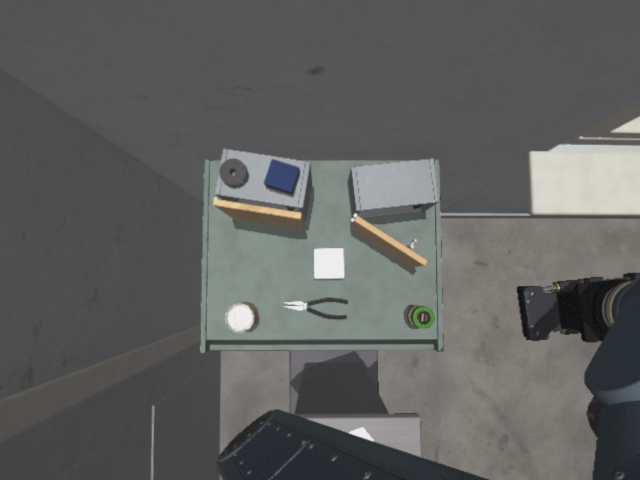

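The low door is ajar (hinge (353,216) to edge (426,264)), and the block sits at (329,263), clear of it. The tall door is shut and the other things are at their original pixels. One settling check, then I'll hand in.

>>> send_rows:
  deltas:
    - {"tx":0,"ty":0,"tz":0,"rx":0,"ry":0,"rz":0}
    - {"tx":0,"ty":0,"tz":0,"rx":0,"ry":0,"rz":0}
    - {"tx":0,"ty":0,"tz":0,"rx":0,"ry":0,"rz":0}
    - {"tx":0,"ty":0,"tz":0,"rx":0,"ry":0,"rz":0}
    - {"tx":0,"ty":0,"tz":0,"rx":0,"ry":0,"rz":0}

```text
time: 9.2
position: [0.4031, -0.3229, 0.2445]
tool_rot: [0.998, 0.057, -0.0, -0.0]
ft_force: [0.3, -0.0, 0.4]
grip_width: 0.0007
```

```bash
python3 -c "
from h import *
c=robot.camera('top');save(c,'top8.png')
a=cv2.imread('pics/top0.png').astype(int);b=cv2.imread('pics/top8.png').astype(int);d=cv2.imread('pics/top7.png').astype(int)
for n,e in (('vs start',a),('vs last',d)):
    m=(abs(b-e).max(2)>40)[150:350,200:445].astype(np.uint8)
    k,l,s,_=cv2.connectedComponentsWithStats(m); print(n,[(x[0]+200,x[1]+150,x[2],x[3],x[4]) for x in s[1:].tolist() if x[4]>8])
W=world(c);q=W[(abs(W[...,2]-.13)<.006)&(W[...,1]<-.0)&(W[...,0]<.548)&(c['z_map']>0)&(W[...,1]>-.2)]
f=cv2.fitLine(q[:,:2].astype(np.float32),cv2.DIST_L2,0,.01,.01).ravel();print('door angle',len(q),np.arctan2(abs(f[0]),abs(f[1]))+.109)
rel([0,0,0])
robot.hand_in()"
```

```text
vs start [(351, 205, 89, 73, 2823), (314, 248, 31, 32, 932)]
vs last []
door angle 510 0.6788956
t 9.25 pos [ 0.4031 -0.3231  0.2445] xaxis [ 0.994  0.113 -0.   ] F [ 0.  -0.5 -0.8] grip 0.0009 delta cm [-36.39 -36.65  24.47]
the job is handed in; nothing more can be done
```

The low cupboard's door is ajar, and the steel block is out of its way; I handed the job in at 9.25 s.

- **Block:** I pushed it about 140 mm to the left with the closed fingertips. It now lies flat on the cabinet top at about (0.477, 0.034) m, beyond the hinge side of the door. Nothing was grasped or lifted.
- **Door:** I pressed the free edge about 28 mm in from its end, at about 95 mm height. It reached its stop with about 12 N along x (about 16 N in all). After I backed off and rose clear, it swung open.
- **Last checks:**
    - The door measured about 0.68 rad open, and nothing had moved between the last two pictures.
    - Compared with the start picture, the only changes on the surface are at the low door and the block. The tall door, tin, jar, pliers, spool and ring box show no change.
    - The gripper was clear of everything, with the wrist force about zero.
- **Failed or disagreed:** No check failed. One early camera fit of the jar and pliers gave nothing usable, so I took their positions from the networks' outlines instead.

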